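Book in a carton at the label-reading station

TASK

Book in the small carton that is lying flat: lay it broad side down, lengthwise left to right, on the middle of the dark inlay of the reading station's stage, let go, and push the thumb tab of the front stop inwards until the two stops have closed on the carton and centred it. Only then press the long bar key on the sloping panel all the way down to read the label, let it come up again, and press the round key all the way down to store the record. Leave the carton lying centred between the closed stops, do not knock the reader that hangs over the stage, and leave the standing carton and the vials where they are.

Things in the scene. Friction and masses are not known exactly. Their poses are not given: they have to be found in the camera images.
- carton: The carton to book in, the one lying flat, right of the station: a closed box 80 mm long, 50 mm wide, 34 mm high as it lies. Origin: middle of one 50x34 mm end face, 17 mm above its support; z axis along the 80 mm length away from that end (horizontal), x axis along the 50 mm width (horizontal), y axis up. Grasp across the 50 mm width.
- carton_centre (a point): Centre of that carton, 40 mm along its z axis from its origin and 17 mm above its underside; same axes as the carton.
- standing_carton: Another carton, 60x30x78 mm, standing upright: a bystander, not to be disturbed. Origin in the middle of its underside, z up.
- station: Label-reading station, fixed on the worktop: grey base 174 mm wide, 224 mm front to back. Origin on the worktop under the stage centre; x to the back, y left, z up; may be turned a little. Column left of the stage: y 105 to 131 mm, x +-20, up to 255 mm. Key panel left of the column: y 185 to 281, x -50 to 56 mm, rising at 25 degrees from 30 mm high in front to 77 mm. Open to the right.
- stage_centre (a point): Point on the stage plate's top (32 mm above the worktop) where the carton's middle belongs, the centre of the dark flat inlay (100 mm wide left to right, 132 mm front to back); axes as the station.
- reader: Black reader head hanging over the stage from the column. In the station's frame (same origin and axes) it takes y -25 to 51 mm, x +-31 mm, z 182 to 249 mm, so its lens is 150 mm above the stage plate: a gripper pointing straight down at the stage centre would hit it; one leaning over to the right (away from the column) by 30 to 45 degrees passes beside it.
- front_stop (a joint): How far each stop has slid inwards, m: 0 fully open (inner faces 70 mm in front of and behind the stage centre), 0.054 end of travel; starts at 0 to 0.012. Front and back stop are geared together, move equally with a few newtons of friction, and stay where left. They touch the 50 mm wide carton at 0.045. Each is a bar 134 mm left to right, 12 mm thick, 22 mm high above the plate.
- stop_tab (a point): Middle of the outer (front) face of the thumb tab at the right-hand end of the front stop, 22 mm above the stage plate, 82 mm right of the stage centre. The tab is an upright plate 12 mm thick (front-back), 30 mm long (left-right), its top 35 mm above the plate. Push it to the back (the station's +x). Axes as the station.
- bar_key_top (a point): Middle of the top face of the long bar key (46 mm left-right, 20 mm along the slope), the lower, nearer key of the panel; its z axis is the outward normal of the panel, leaning 25 degrees from vertical towards the operator; x up the slope.
- round_key_top (a point): Middle of the top face of the round key (26 mm across), 41 mm farther up the slope than the bar key; z axis the outward normal, as for the bar key.
- bar_key (a joint): Travel of the bar key, m: 0 up, 0.005 fully down (about 5 N), springs back.
- round_key (a joint): Travel of the round key, m: 0 up, 0.005 fully down (about 5 N), springs back.
- vial_a: Bystander: upright screw-cap vial, 31 mm across, 62 mm high, origin in its underside.
- vial_b: Bystander: upright screw-cap vial, 36 mm across, 52 mm high, origin in its underside.
- vial_c: Bystander: upright screw-cap vial, 28 mm across, 59 mm high, origin in its underside.
Mind the look-alikes: they are no part of the job. Of the things like the carton, leave any that is orange; of the rest the larger one is meant.

How it is judged:
By the outcome, as a careful person would: the job done as asked, in the order asked, and still so for the second after the job is handed in, with the robot touching nothing.
It also fails if it takes over 67 s, if anything falls off the work surface, if the arm or the gripper's body presses on something with over 40 N, if the wrist force passes 120 N, or if a joint passes its speed limit or range.

ROBOT

A 6-joint arm with a two-finger parallel gripper is mounted at the origin on a cart in front of the work surface, level with it; the furniture and walls round the work are solid. World frame = base frame: x ahead of the robot, y to its left, z up, the work surface at z = 0. Lengths are in m, angles in rad, forces in N, time in s.
With the tool pointing down it reaches from about 0.225 to 0.875 m from the base axis. Payload 3.4 kg.
Tool frame: the origin (TCP) lies midway between the tips of the shut fingers; the grasp point (between the pads) lies 19 mm behind it (manip.grasp_offset is the distance from the TCP to the grasp point, in m); x points along the fingers, y is the direction in which the jaws open and shut, and the axes are right-handed (so a half turn about x gives the same grasp; the last joint's range is limited). The gripper opens to 85 mm and grips with 20 to 120 N. Pads are 22 mm wide; open, the fingers measure 114 mm over their backs; the gripper's body (76 mm by 85 mm) begins 54 mm behind the grasp point. The pads swing forward as they close: fully open they stand 13 mm farther back than shut.
Start: joints at [1.172, 0.276, 1.505, -0, 1.361, -0.121], TCP at [0.158, 0.553, 0.231] pointing down, gripper open.
Joint ranges: [-2.89, 2.89], [-0.75, 2.08], [0.22, 2.7], [-1.18, 4.32], [0.11, 2.71], [-2.7, 2.7]. Speed limits (rad/s): [2.57, 2.57, 3.14, 3.14, 3.14, 3.14].

INTERFACE

Orientations are given as a unit quaternion [w, x, y, z].
In Python, from rig import manip gives the robot as it stands.
- The arm moves only by the shell command python3 -m creep 'ROWS' [OPENING] [FORCE]. ROWS is a JSON object of lists of equal length, an entry for each row: "delta_pos": the shift along the tool's x, y, z in cm, a list of three; "dr": the turn, a rotation vector about the tool's x, y, z in rad, a list of three. In form: {"delta_pos": [[dx, dy, dz], ...], "dr": [[rx, ry, rz], ...]}. A call has 1 to 10 rows; each row is the pose to reach, as a shift and turn from the pose commanded when the call began, along the tool's axes at that moment; what a row does not reach only later rows make up. A row lasts 1/10 s, in which the tool goes at most 50 mm and 8.59 degrees, less where a joint would pass 70% of its speed; a pose out of reach is approached as far as the arm can. A call with a gripper value outside its range is refused whole. OPENING is the opening, from -1 (shut) to 1 (fully open), set as the call begins (- or left out, the last holds). The fingers move at their own pace and stop on an object; FORCE is the grip in N (left out, the last holds). Time passes only in rows, so rows that repeat a pose let the fingers close. It gives the time, the measured TCP pose, the force and the opening at its end, in the units of the state.
- manip.get_state(): the state, without advancing time (a new reading comes with each control period).
- manip.get_image(name): name is "side" or "top" or "wrist"; returns a dict with "pixels" (384x512x3 uint8, blue, green, red), "depth" (384x512 float32, m along the optical axis (not along the pixel's ray), 0 where there is no reading), "intrinsics" (3x3 intrinsics, pixels), "rvec" (rotation vector, rad) and "tvec" (3), from world to camera coordinates, as OpenCV has them. Camera axes: x right, y down, z forward; pixel columns grow to the right and rows downward; lengths in m; the calibration is good to about 2 mm. A picture is of the moment at which its call begins.
- manip.sign_off(): hands the job in, once; it reports no verdict.
The state is a dict: "clock": time; "qpos": joint angles; "qd": joint speeds; "effort": joint torques, N m; "position": TCP position; "ee_rot": TCP orientation; "contact_force": force on the tool from outside, world axes, zero at the start; "moment": the same for the moment, N m; "width": finger opening in m.
Only numpy, scipy, OpenCV 4.12 (cv2) and the standard library are available. Lean on these libraries where they do the work, as an engineer would, in place of code of your own. Each camera call takes 0.05 s, during which the arm holds its last target. There are 200 camera calls.

## Working session

There is one attempt and no reset: what is moved stays moved. The work goes in short steps, Python scripts to look and compute and a shell command to move; the robot and the scene stay as the last step left them, time stands still between calls to the robot, and variables do not carry over. Pictures are saved under pics/ and viewed, about 8 in all and at most 12, crops included, and the job is handed in when it is done.

```bash
ls; mkdir -p pics
python3 - <<'E'
from rig import manip
import numpy as np,cv2,pickle
d={n:manip.get_image(n) for n in("top","side")}
pickle.dump(d,open('im0.pkl','wb'))
for n in d:
    cv2.imwrite(f'pics/{n}0.png',d[n]["pixels"])
    R=cv2.Rodrigues(d[n]["rvec"])[0];print(n,(-R.T@d[n]["tvec"].ravel()).round(3),R.round(2).tolist())
print(manip.get_state())
E
```

```text
pics
top [ 0.34  -0.065  1.255] [[0.0, -1.0, -0.01], [-0.99, -0.0, -0.16], [0.16, 0.01, -0.99]]
side [0.259 0.772 0.773] [[-0.95, -0.31, -0.0], [-0.19, 0.59, -0.78], [0.25, -0.74, -0.62]]
{'clock': 0.1, 'qpos': array([ 1.17199859e+00,  2.76508952e-01,  1.50600202e+00,  7.76113684e-06,
        1.36075967e+00, -1.20993366e-01]), 'qd': array([-0.00245872, -0.0030871 , -0.00448363,  0.00257716,  0.0008449 ,
       -0.00063887]), 'effort': array([ 2.34574676e-03, -4.17701375e+01, -2.46405065e+01, -3.87772673e-05,
        5.62395144e-03,  4.86076510e-05]), 'position': array([0.15749744, 0.55249867, 0.23054105]), 'ee_rot': array([ 0.70014097,  0.09733103,  0.70045107, -0.09847632]), 'contact_force': array([-0.55941618, -0.1489241 , -0.17421215]), 'moment': array([-0.04295868,  0.03166221,  0.01987616]), 'width': 0.08553263261310758}
```

View pics/top0.png

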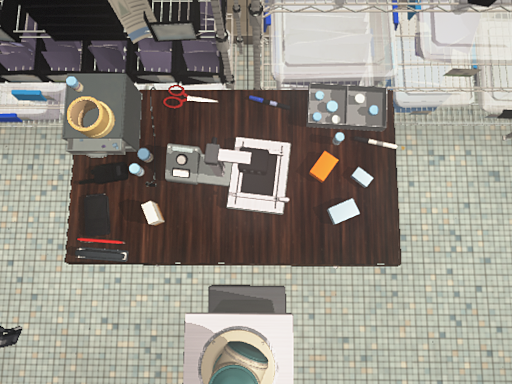

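View pics/side0.png

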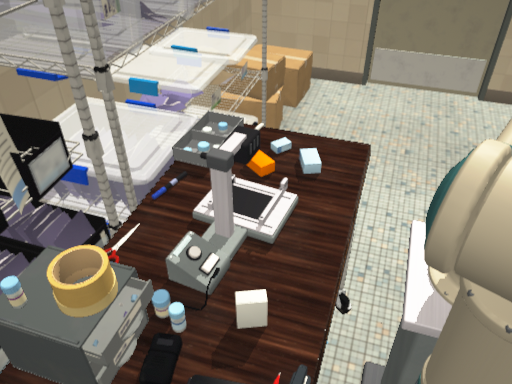

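Top view: the look-alikes are orange (323,166), a small pale-blue box (362,176) and a larger pale-blue box (343,211). The larger non-orange one, (343,211), fits. The station stage is near (259,175), the keys near (180,160) and (180,173), and the tab near (285,200). Next I measure these and confirm with a crop.

```bash
cat > h.py <<'E'
import numpy as np,cv2,pickle
from scipy.spatial.transform import Rotation as Ro
def cam(d):
    R=cv2.Rodrigues(d["rvec"])[0];t=np.ravel(d["tvec"]);return R,t,d["intrinsics"]
def ray(d,uv,z):
    R,t,K=cam(d);c=-R.T@t;v=R.T@np.linalg.inv(K)@np.array([uv[0],uv[1],1.]);return c+v*(z-c[2])/v[2]
def cloud(d):
    R,t,K=cam(d);h,w=d["depth"].shape;u,v=np.meshgrid(np.arange(w),np.arange(h))
    p=np.stack([u,v,np.ones_like(u)],-1)@np.linalg.inv(K).T*d["depth"][...,None]
    return (p-t)@R
def proj(d,P):
    return cv2.projectPoints(np.atleast_2d(np.float64(P)),d["rvec"],d["tvec"],d["intrinsics"],None)[0][:,0]
def tool(st,target):  # shift in tool axes, cm
    R=Ro.from_quat(np.roll(st["ee_rot"],-1));return R.inv().apply(np.array(target)-st["position"])*100
E
python3 - <<'E'
from h import *
D=pickle.load(open('im0.pkl','rb'));d=D["top"];P=cloud(d);hsv=cv2.cvtColor(d["pixels"],cv2.COLOR_BGR2HSV)
print(d["intrinsics"][0])
z=P[...,2]
def rect(mask,zz,box,name):
    m=np.zeros_like(mask,np.uint8);u0,v0,u1,v1=box;m[v0:v1,u0:u1]=mask[v0:v1,u0:u1]
    c=max(cv2.findContours(m,0,1)[0],key=cv2.contourArea)
    q=np.float32([ray(d,x[0],zz)[:2] for x in c]);r=cv2.minAreaRect(q);print(name,r,'boxpix',cv2.boundingRect(c))
sat=hsv[...,1];val=hsv[...,2]
for n,b in(('big',(322,192,366,230)),('small',(346,160,380,190))):
    m=z[b[1]:b[3],b[0]:b[2]];print(n,'top z',np.percentile(m,[50,80,90,95]).round(3))
    mk=(val>150)
    rect(mk,float(np.percentile(m,90)),b,n)
print('inlay z',z[178,258], 'pts',P[178,258],P[200,285],P[160,180],P[173,180])
m=(val<70)
rect(m,.032,(235,140,290,200),'inlay')
m=(val>150);rect(m,.032,(222,130,296,220),'white plate')
pad=lambda im,b,s:cv2.resize(im[b[1]:b[3],b[0]:b[2]],None,fx=s,fy=s,interpolation=cv2.INTER_CUBIC)
a=pad(d["pixels"],(155,125,395,235),3.3)
s=D["side"]["pixels"];b=pad(s,(150,120,340,300),2.0)
b=cv2.copyMakeBorder(b,0,max(0,0),0,a.shape[1]-b.shape[1],cv2.BORDER_CONSTANT)
cv2.imwrite('pics/c1.png',cv2.resize(np.vstack([a,b])[:600],None,fx=1,fy=1));print(a.shape)
E
```

```text
[409.57107526   0.         255.85237502]
big top z [0.002 0.033 0.036 0.037]
big ((0.4523025453090668, -0.3112930655479431), (0.05183617025613785, 0.08149800449609756), 23.13993263244629) boxpix (328, 198, 32, 26)
small top z [0.001 0.02  0.024 0.026]
small ((0.558012843132019, -0.3734194040298462), (0.05670233070850372, 0.036111269146203995), 50.16524124145508) boxpix (352, 167, 21, 20)
inlay z 0.03129269086338517 pts [ 0.55086165 -0.05663932  0.03129269] [ 0.47939738 -0.13562001  0.07061893] [0.59849782 0.17512325 0.06623316] [0.5613272  0.17608069 0.05484558]
inlay ((0.5747150778770447, -0.0034277858212590218), (0.015342896804213524, 0.0059526171535253525), 56.12374496459961) boxpix (239, 168, 5, 4)
white plate ((0.5623342990875244, -0.04787717014551163), (0.2080584019422531, 0.23073340952396393), 88.47871398925781) boxpix (222, 137, 69, 77)
(363, 792, 3)
```

View pics/c1.png

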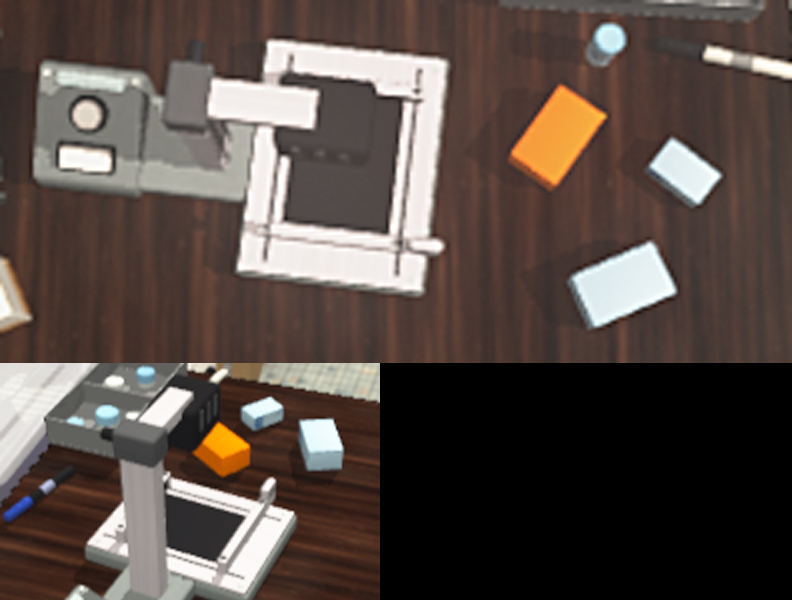

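The crop confirms that the larger pale-blue box, crop (622,285) = full (343,211), measures about 52x81 mm on top and so is the carton. The orange box and the 57x36 box are the look-alikes. The station is turned about -6°. Next, the exact station frame from the plate corners.

Run:
```python
from h import *
D=pickle.load(open('im0.pkl','rb'));d=D["top"]
f=lambda u,v,z:ray(d,(155+(u+.5)/3.3-.5,125+(v+.5)/3.3-.5),z)
c=[f(u,v,.032) for u,v in((268,40),(447,60),(425,288),(239,268))]
c=np.array(c)[:,:2];print(c.round(4),'sides',np.linalg.norm(c-np.roll(c,-1,0),axis=1))
C=c.mean(0);ex=(c[0]+c[1]-c[2]-c[3]);ex/=np.linalg.norm(ex);ey=(c[0]+c[3]-c[1]-c[2]);ey/=np.linalg.norm(ey)
print('centre',C,np.degrees(np.arctan2(ex[1],ex[0])),np.degrees(np.arctan2(-ey[0],ey[1])))
yaw=(np.arctan2(ex[1],ex[0])+np.arctan2(-ey[0],ey[1]))/2
R=np.array([[np.cos(yaw),-np.sin(yaw)],[np.sin(yaw),np.cos(yaw)]])
hsv=cv2.cvtColor(d["pixels"],cv2.COLOR_BGR2HSV)[...,2]
for n,u,v,z in(('bar',86,159,.055),('round',88,114,.071),('tab top',430,246,.067),('inlay r-b',390,236,.032),('inlay r-t',401,96,.032),('inlay l-b',285,220,.032)):
    p=f(u,v,z)[:2];print(n,p.round(4),'station',(R.T@(p-C)).round(4))
# side view
s=D["side"];P=cloud(s);hs=cv2.cvtColor(s["pixels"],cv2.COLOR_BGR2HSV)
for n,u,v in(('bar',210,263),('round',194,252),('tab',150+268/2,120+(485-363)/2),('inlay',252,200)):
    p=P[int(v),int(u)];print('side',n,p.round(3),'station',(R.T@(p[:2]-C)).round(4))
# panel slope
```

```text
[[ 0.6794  0.012 ]
 [ 0.6605 -0.1548]
 [ 0.4481 -0.133 ]
 [ 0.4657  0.0358]] sides [0.16786005 0.21350263 0.16972417 0.21505293]
centre [ 0.56343497 -0.05999065] -6.090676485245705 -6.213922619744209
bar [0.5618 0.1739] station [-0.0267  0.2324]
round [0.5999 0.1703] station [0.0116 0.2329]
tab top [ 0.4822 -0.1357] station [-0.0727 -0.084 ]
inlay r-b [ 0.4954 -0.1014] station [-0.0632 -0.0485]
inlay r-t [ 0.6261 -0.1119] station [ 0.0679 -0.0449]
inlay l-b [ 0.5099 -0.0056] station [-0.0591  0.0483]
side bar [0.56  0.183 0.051] station [-0.0293  0.2415]
side round [0.598 0.179 0.068] station [0.0088 0.2411]
side tab [ 0.482 -0.125  0.066] station [-0.0741 -0.0737]
side inlay [ 0.55  -0.067  0.031] station [-0.0125 -0.0086]
```

```bash
cat >> h.py <<'E'
YAW=np.radians(-6.15);S0=np.array([.5634,-.0600])
def stw(x,y,z):  # station -> world
    c,s=np.cos(YAW),np.sin(YAW);return np.array([S0[0]+c*x-s*y,S0[1]+s*x+c*y,z])
def lean(L,a):   # fingers along L (horizontal, towards) and down; jaws horizontal, across L
    L=np.array([L[0],L[1],0.])/np.hypot(*L[:2]);a=np.radians(a);x=np.sin(a)*L-np.cos(a)*np.array([0,0,1.])
    y=np.cross([0,0,1.],L);return np.stack([x,y,np.cross(x,y)],1)
def go(st,p,M,n=''):
    R0=Ro.from_quat(np.roll(st["ee_rot"],-1))
    for f in(0,np.pi):
        T=Ro.from_matrix(M)*Ro.from_rotvec([f,0,0]);r=(R0.inv()*T).as_rotvec()
        print(n,'dpos',(R0.inv().apply(np.array(p)-st["position"])*100).round(2),'dr',r.round(3),'deg',np.degrees(np.linalg.norm(r)).round(1))
E
python3 - <<'E'
from h import *;from rig import manip
st=manip.get_state();L=np.array([-.393,.9196])
M=lean(L,40);C=np.array([.4523,-.3113,0])
g=C.copy();g[:2]-=.008*L;g[2]=.026
tcp=g+M[:,0]*.023
print('tcp grasp',tcp,'above',tcp-M[:,0]*.12)
print(Ro.from_quat(np.roll(st["ee_rot"],-1)).as_matrix().round(2))
go(st,tcp-M[:,0]*.12,M,'pre')
E
```

```text
tcp grasp [ 0.44963417 -0.3050621   0.00838098] above [ 0.47994632 -0.37599098  0.10030631]
[[-0.    0.27  0.96]
 [-0.    0.96 -0.27]
 [-1.   -0.   -0.  ]]
pre dpos [ 13.15 -80.42  56.47] dr [-2.142 -0.373  0.78 ] deg 132.4
pre dpos [ 13.15 -80.42  56.47] dr [0.851 0.651 0.312] deg 64.0
```

```bash
python3 -m creep '{"delta_pos":[[0,-2,1.4],[0,-5,3.5],[0,-9,6.3],[0,-13,9.1],[0,-17,11.9],[0,-21,14.7],[0,-25,17.5],[0,-29,20.3],[0,-33,23.1],[0,-37,25.9]],"dr":[[0,0,0],[0.05,0.04,0.02],[0.1,0.08,0.04],[0.15,0.12,0.06],[0.2,0.16,0.08],[0.25,0.19,0.1],[0.3,0.23,0.11],[0.35,0.27,0.13],[0.4,0.31,0.15],[0.45,0.34,0.16]]}' 1
python3 - <<'E'
from h import *;from rig import manip
st=manip.get_state();go(st,[.480,-.376,.15],lean([-.393,.9196],40),'pre');print(st['qpos'].round(2))
E
```

```text
clock: 1.1
position: [0.3054, 0.1241, 0.2314]
ee_rot: [0.539, 0.322, 0.758, -0.178]
contact_force: [1.0, -0.1, -0.3]
width: 0.0852
pre dpos [-10.98 -25.22  45.99] dr [-2.703 -0.201  0.431] deg 157.2
pre dpos [-10.98 -25.22  45.99] dr [0.399 0.311 0.146] deg 30.2
[-0.14 -0.    1.91  0.27  1.5  -1.03]
```

```bash
python3 -m creep '{"delta_pos":[[-0.9,-2.1,3.8],[-1.8,-4.2,7.6],[-2.7,-6.3,11.4],[-3.6,-8.4,15.2],[-4.5,-10.5,19],[-5.4,-12.6,22.8],[-6.3,-14.7,26.6],[-7.2,-16.8,30.4],[-8.1,-18.9,34.2],[-9,-21,38]],"dr":[[0.04,0.03,0.015],[0.08,0.06,0.03],[0.12,0.09,0.045],[0.16,0.12,0.06],[0.2,0.155,0.07],[0.24,0.19,0.09],[0.28,0.22,0.1],[0.32,0.25,0.12],[0.36,0.28,0.13],[0.4,0.31,0.146]]}' 1
python3 - <<'E'
from h import *;from rig import manip
st=manip.get_state();go(st,[.480,-.376,.10],lean([-.393,.9196],40),'pre');print(st['qpos'].round(2))
E
```

```text
clock: 2.1
position: [0.4501, -0.2893, 0.1629]
ee_rot: [0.353, 0.499, 0.756, -0.233]
contact_force: [0.2, -0.4, 0.5]
width: 0.0853
pre dpos [-1.05 -0.65 11.05] dr [ 3.141e+00  1.000e-03 -1.000e-03] deg 180.0
pre dpos [-1.05 -0.65 11.05] dr [-0.     0.001  0.001] deg 0.1
[-0.84  0.62  1.32  0.21  1.87 -1.25]
```

```bash
python3 -m creep '{"delta_pos":[[-0.2,-0.1,2],[-0.4,-0.2,4],[-0.6,-0.4,6],[-0.8,-0.5,8],[-1,-0.6,10],[-1,-0.6,11],[-1,-0.6,11]],"dr":[[0,0,0],[0,0,0],[0,0,0],[0,0,0],[0,0,0],[0,0,0],[0,0,0]]}' 1
python3 - <<'E'
from h import *;from rig import manip
L=np.array([-.393,.9196]);M=lean(L,40)
w=manip.get_image("wrist");t=manip.get_image("top");cv2.imwrite('pics/w1.png',w["pixels"])
st=manip.get_state();go(st,[.4496,-.3051,.0085],M,'grasp')
hsv=cv2.cvtColor(w["pixels"],cv2.COLOR_BGR2HSV);P=cloud(w)
m=(abs(P[...,2]-.034)<.006)&(np.hypot(P[...,0]-.452,P[...,1]+.311)<.07)&(w["depth"]>0)
q=P[m][:,:2].astype(np.float32);print(m.sum(),cv2.minAreaRect(q),np.median(P[m][:,2]),'pix',np.argwhere(m).mean(0))
E
```

```text
clock: 2.8
position: [0.4798, -0.3734, 0.0994]
ee_rot: [0.353, 0.498, 0.757, -0.233]
contact_force: [-0.1, -1.1, -0.5]
width: 0.0853
grasp dpos [11.86 -0.1   0.28] dr [-3.14e+00 -3.00e-03  1.00e-03] deg 179.9
grasp dpos [11.86 -0.1   0.28] dr [0.002 0.001 0.002] deg 0.2
6466 ((0.45380479097366333, -0.31068867444992065), (0.05008776858448982, 0.08125464618206024), 23.14468765258789) 0.034603064929250145 pix [187.63563254 251.94587071]
```

View pics/w1.png

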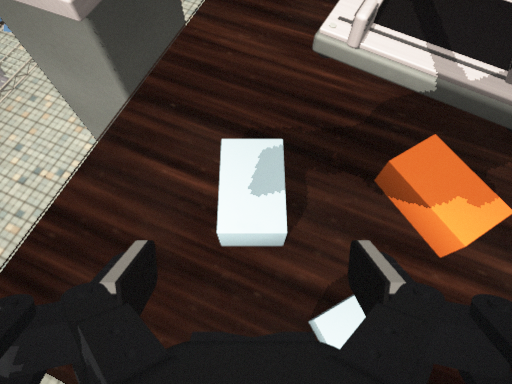

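Wrist view: the carton is at (252,190), square to the jaws and midway between the fingertips at (130,270) and (375,270). The depth rectangle is 50x81 mm at z 0.034, so I descend and grip.

```bash
python3 -m creep '{"delta_pos":[[2,0,0.1],[4,0,0.2],[6,0,0.3],[8,0,0.3],[9.5,0,0.3],[10.7,0,0.3],[11.4,0,0.3],[11.8,0,0.3],[11.8,0,0.3],[11.8,0,0.3]],"dr":[[0,0,0],[0,0,0],[0,0,0],[0,0,0],[0,0,0],[0,0,0],[0,0,0],[0,0,0],[0,0,0],[0,0,0]]}' 1 && python3 -m creep '{"delta_pos":[[0,0,0],[0,0,0],[0,0,0],[0,0,0],[0,0,0],[0,0,0],[0,0,0],[0,0,0],[0,0,0],[0,0,0]],"dr":[[0,0,0],[0,0,0],[0,0,0],[0,0,0],[0,0,0],[0,0,0],[0,0,0],[0,0,0],[0,0,0],[0,0,0]]}' -1 45
python3 - <<'E'
from h import *;from rig import manip
st=manip.get_state();go(st,st["position"]+[0,0,.06],lean([-.393,.9196],40),'lift')
E
```

```text
clock: 3.9
position: [0.4513, -0.3066, 0.0088]
ee_rot: [0.354, 0.498, 0.756, -0.233]
contact_force: [0.5, -0.9, 1.4]
width: 0.0853
clock: 4.9
position: [0.4511, -0.3064, 0.0087]
ee_rot: [0.354, 0.498, 0.756, -0.233]
contact_force: [0.8, -2.7, 4.9]
width: 0.0495
lift dpos [-4.61 -0.   -3.84] dr [-3.14e+00 -2.00e-03  5.00e-03] deg 179.9
lift dpos [-4.61 -0.   -3.84] dr [0.002 0.003 0.002] deg 0.2
```

```bash
python3 -m creep '{"delta_pos":[[-0.3,0,-0.2],[-0.8,0,-0.6],[-1.5,0,-1.2],[-2.3,0,-1.9],[-3.1,0,-2.6],[-3.8,0,-3.2],[-4.4,0,-3.7],[-4.6,0,-3.8],[-4.6,0,-3.8]],"dr":[[0,0,0],[0,0,0],[0,0,0],[0,0,0],[0,0,0],[0,0,0],[0,0,0],[0,0,0],[0,0,0]]}'
python3 - <<'E'
from h import *;from rig import manip
st=manip.get_state();Ls=stw(0,1,0)-stw(0,0,0);M=lean(Ls,40)
go(st,stw(0,.005,.0415)-M[:,0]*.12,M,'pre');print(st['width'],st['qpos'].round(2))
E
```

```text
clock: 5.8
position: [0.4513, -0.3066, 0.0685]
ee_rot: [0.354, 0.498, 0.756, -0.233]
contact_force: [-0.0, -0.5, -0.2]
width: 0.0497
pre dpos [  2.66  16.49 -13.33] dr [-2.711 -0.457  0.004] deg 157.5
pre dpos [  2.66  16.49 -13.33] dr [0.394 0.003 0.329] deg 29.4
0.0496966730902767 [-0.86  0.72  1.37  0.2   1.72 -1.3 ]
```

```bash
python3 -m creep '{"delta_pos":[[-1.5,0.5,-1.6],[-2.8,1.5,-3.2],[-3,3,-4.5],[-2.7,5,-6.1],[-2,7,-7.6],[-1,9,-9],[0,11,-10.3],[1,13,-11.5],[1.8,15,-12.5],[2.4,16,-13.1]],"dr":[[0,0,0],[0,0,0],[0.04,0,0.033],[0.09,0,0.075],[0.14,0,0.117],[0.19,0,0.16],[0.24,0,0.2],[0.3,0,0.25],[0.35,0,0.29],[0.38,0,0.32]]}' && python3 -m creep '{"delta_pos":[[0,0,0],[0,0,0]],"dr":[[0,0,0],[0,0,0]]}'
python3 - <<'E'
from h import *;from rig import manip
st=manip.get_state();Ls=stw(0,1,0)-stw(0,0,0);M=lean(Ls,40)
go(st,stw(0,.005,.0415)-M[:,0]*.12,M,'pre');print(st['width'],st['qpos'].round(2))
t=manip.get_image("top");s=manip.get_image("side")
cv2.imwrite('pics/p2.png',np.hstack([cv2.resize(t["pixels"][120:240,150:400],None,fx=1.6,fy=1.6),cv2.resize(s["pixels"][100:292,150:340],None,fx=1,fy=1)]) if 0 else cv2.resize(s["pixels"][90:290,140:390],None,fx=2.5,fy=2.5))
E
```

```text
clock: 6.8
position: [0.5525, -0.1351, 0.1334]
ee_rot: [0.285, 0.67, 0.61, -0.312]
contact_force: [-0.9, -0.0, -0.2]
width: 0.0494
clock: 7.0
position: [0.552, -0.1369, 0.1333]
ee_rot: [0.286, 0.669, 0.611, -0.312]
contact_force: [-0.1, -0.4, -0.2]
width: 0.0494
pre dpos [ 0.34  0.32 -0.43] dr [-3.127 -0.017  0.004] deg 179.2
pre dpos [ 0.34  0.32 -0.43] dr [0.014 0.002 0.011] deg 1.0
0.049396403971704625 [-0.72  0.52  1.59  0.55  1.49 -0.8 ]
```

View pics/p2.png

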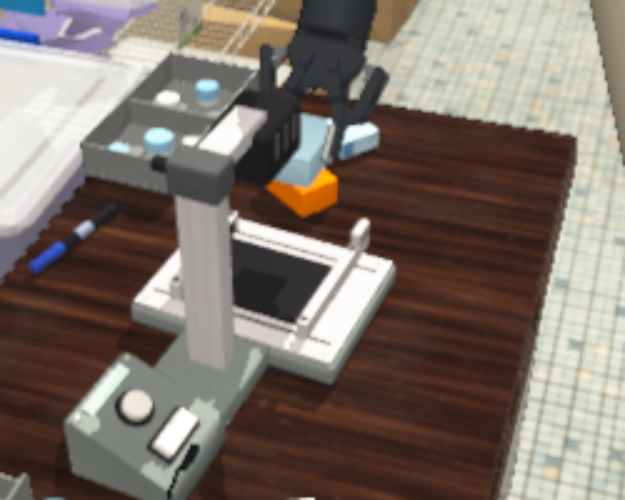

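The side view shows the carton held at (300,150), right of the reader and clear of it, with the stage empty. Now I advance along the tool axis.

```bash
python3 -m creep '{"delta_pos":[[0.7,0.1,-0.2],[1.7,0.2,-0.4],[3,0.3,-0.4],[4.4,0.3,-0.4],[5.8,0.3,-0.4],[7.2,0.3,-0.4],[8.5,0.3,-0.4],[9.6,0.3,-0.4],[10.4,0.3,-0.4],[10.7,0.3,-0.4]],"dr":[[0.014,0.002,0.011],[0.014,0.002,0.011],[0.014,0.002,0.011],[0.014,0.002,0.011],[0.014,0.002,0.011],[0.014,0.002,0.011],[0.014,0.002,0.011],[0.014,0.002,0.011],[0.014,0.002,0.011],[0.014,0.002,0.011]]}'
python3 - <<'E'
from h import *;from rig import manip
st=manip.get_state();Ls=stw(0,1,0)-stw(0,0,0);M=lean(Ls,40)
w=manip.get_image("wrist");t=manip.get_image("top");s=manip.get_image("side")
pickle.dump((w,t,s),open('im2.pkl','wb'))
st=manip.get_state();go(st,stw(0,.005,.0415),M,'place');print(st['contact_force'])
cv2.imwrite('pics/p3.png',np.hstack([w["pixels"][:, :400],cv2.resize(t["pixels"][125:225,220:320],(384,384))]))
E
```

```text
clock: 8.1
position: [0.5617, -0.0648, 0.0534]
ee_rot: [0.282, 0.675, 0.605, -0.314]
contact_force: [0.3, -0.7, 0.3]
width: 0.0491
place dpos [ 1.66  0.06 -0.02] dr [-3.142e+00  3.000e-03  0.000e+00] deg 180.0
place dpos [ 1.66  0.06 -0.02] dr [ 0.     0.    -0.002] deg 0.1
[ 0.37927638 -0.56175562  0.71330066]
```

View pics/p3.png

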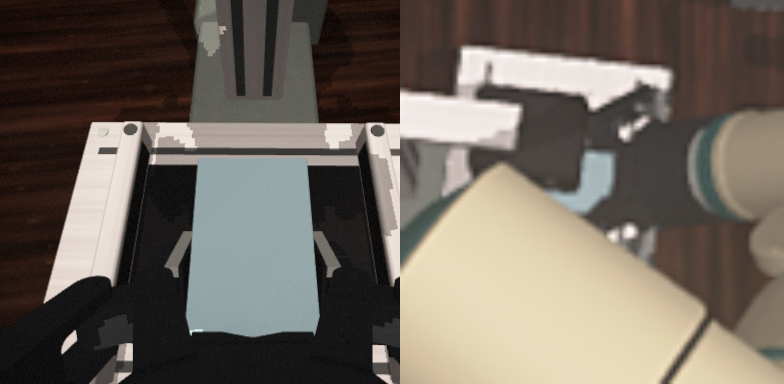

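Wrist view: the carton top (195–305 wide) is centred between the stops (150 and 360) over the inlay. Lowering.

```bash
python3 -m creep '{"delta_pos":[[0.4,0.06,0],[0.8,0.06,0],[1.2,0.06,0],[1.5,0.06,0],[1.6,0.06,0],[1.65,0.06,0],[1.65,0.06,0]],"dr":[[0,0,0],[0,0,0],[0,0,0],[0,0,0],[0,0,0],[0,0,0],[0,0,0]]}'
python3 - <<'E'
from h import *;from rig import manip
st=manip.get_state();print(tool(st,st["position"]+[0,0,-.001]),tool(st,stw(0,.005,.0415)))
E
```

```text
clock: 8.95
position: [0.5637, -0.055, 0.0414]
ee_rot: [0.283, 0.675, 0.605, -0.314]
contact_force: [0.9, 0.0, 0.7]
width: 0.0498
[ 7.65979342e-02 -9.75979818e-05  6.42864445e-02] [-0.00409043  0.02007694 -0.00797431]
```

```bash
python3 -m creep '{"delta_pos":[[0.08,0,0.06],[0.08,0,0.06],[0.08,0,0.06]],"dr":[[0,0,0],[0,0,0],[0,0,0]]}'; python3 -m creep '{"delta_pos":[[0,0,0],[0,0,0],[0,0,0],[0,0,0],[0,0,0],[0,0,0]],"dr":[[0,0,0],[0,0,0],[0,0,0],[0,0,0],[0,0,0],[0,0,0]]}' 0.5
```

```text
clock: 9.25
position: [0.5639, -0.0551, 0.0408]
ee_rot: [0.283, 0.675, 0.605, -0.314]
contact_force: [-0.8, -0.2, 1.7]
width: 0.0495
clock: 9.85
position: [0.5637, -0.055, 0.0404]
ee_rot: [0.282, 0.675, 0.605, -0.314]
contact_force: [-0.1, -0.1, -0.6]
width: 0.064
```

```bash
python3 -m creep '{"delta_pos":[[-0.5,0,0],[-1.5,0,0],[-3,0,0],[-5,0,0],[-7,0,0],[-9,0,0],[-11,0,0],[-13,0,0],[-14,0,0],[-14,0,0]],"dr":[[0,0,0],[0,0,0],[0,0,0],[0,0,0],[0,0,0],[0,0,0],[0,0,0],[0,0,0],[0,0,0],[0,0,0]]}'
python3 - <<'E'
from h import *;from rig import manip
w=manip.get_image("wrist");pickle.dump(w,open('im3.pkl','wb'));cv2.imwrite('pics/p4.png',w["pixels"])
P=cloud(w);c,s=np.cos(YAW),np.sin(YAW);X=P.copy();d=P[...,:2]-S0
X[...,0]=c*d[...,0]+s*d[...,1];X[...,1]=-s*d[...,0]+c*d[...,1]
ok=w["depth"]>0
m=ok&(abs(X[...,2]-.066)<.005)&(abs(X[...,0])<.045)&(abs(X[...,1])<.07)
print('carton',m.sum(),cv2.minAreaRect(X[m][:,:2].astype(np.float32)),np.median(X[m][:,2]))
m=ok&(X[...,2]>.057)&(X[...,2]<.072)&(X[...,0]<-.05)&(X[...,0]>-.11)&(X[...,1]<-.055)&(X[...,1]>-.11)
print('tab',m.sum(),X[m].min(0) if m.any() else '',X[m].max(0) if m.any() else '',np.percentile(X[m],[5,50,95],axis=0))
st=manip.get_state();print(st['position'])
E
```

```text
clock: 10.85
position: [0.5545, -0.1463, 0.1491]
ee_rot: [0.284, 0.675, 0.604, -0.314]
contact_force: [-0.3, -0.2, -0.2]
width: 0.0641
carton 5222 ((0.0012481138110160828, -1.5720725059509277e-05), (0.05012907460331917, 0.08054576069116592), 0.12363281846046448) 0.06659399912533971Traceback (most recent call last):
  File "<stdin>", line 9, in <module>
    return _quantile_unchecked(
        a, q, axis, out, overwrite_input, method, keepdims, weights)
    return _ureduce(a,
                    func=_quantile_ureduce_func,
    ...<5 lines>...
                    overwrite_input=overwrite_input,
                    method=method)
    r = func(a, **kwargs)
    result = _quantile(arr,
                       quantiles=q,
    ...<2 lines>...
                       out=out,
                       weights=wgt)
    slices_having_nans = np.isnan(arr[-1, ...])
                                  ~~~^^^^^^^^^
IndexError: index -1 is out of bounds for axis 0 with size 0
```

View pics/p4.png

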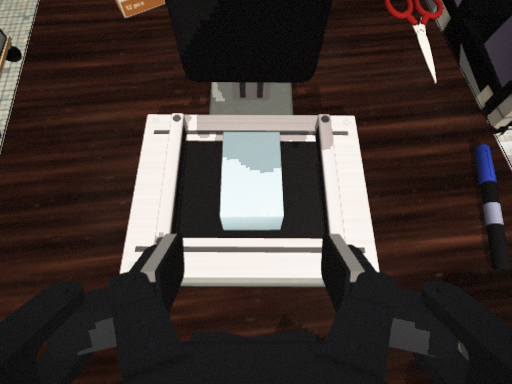

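The carton lies centred to about 1 mm (wrist view (252,180)), square to the stops. Next I shut the fingers and move in front of the tab.

Run:
```python
from h import *;from rig import manip
st=manip.get_state()
for p in((-.125,-.08,.12),(-.125,-.08,.046),(-.0675,-.08,.046)):print(p,tool(st,stw(*p)).round(2))
```

```text
(-0.125, -0.08, 0.12) [  2.5  -12.48   1.37]
(-0.125, -0.08, 0.046) [  8.17 -12.49   6.13]
(-0.0675, -0.08, 0.046) [ 8.19 -6.74  6.12]
```

```bash
python3 -m creep '{"delta_pos":[[0,-1.5,0],[0,-4,0],[0,-7,0],[0,-10,0],[0.5,-12,0.3],[1.5,-12.5,0.8],[2.5,-12.5,1.4],[4,-12.5,2.6],[5.5,-12.5,3.9],[6.6,-12.5,4.8]],"dr":[[0,0,0],[0,0,0],[0,0,0],[0,0,0],[0,0,0],[0,0,0],[0,0,0],[0,0,0],[0,0,0],[0,0,0]]}' -1
python3 - <<'E'
from h import *;from rig import manip
s=manip.get_image("side");cv2.imwrite('pics/p5.png',cv2.resize(s["pixels"][120:270,170:370],None,fx=3,fy=3))
st=manip.get_state()
for p in((-.125,-.08,.046),(-.0675,-.08,.046)):print(p,tool(st,stw(*p)).round(2),st['contact_force'])
E
```

```text
clock: 11.9
position: [0.431, -0.125, 0.0642]
ee_rot: [0.282, 0.675, 0.605, -0.314]
contact_force: [-0.0, 0.1, -0.6]
width: -0.0003
(-0.125, -0.08, 0.046) [1.19 0.06 1.19] [-0.49308446  0.55012847 -1.91239973]
(-0.0675, -0.08, 0.046) [1.18 5.81 1.18] [-0.49308446  0.55012847 -1.91239973]
```

View pics/p5.png

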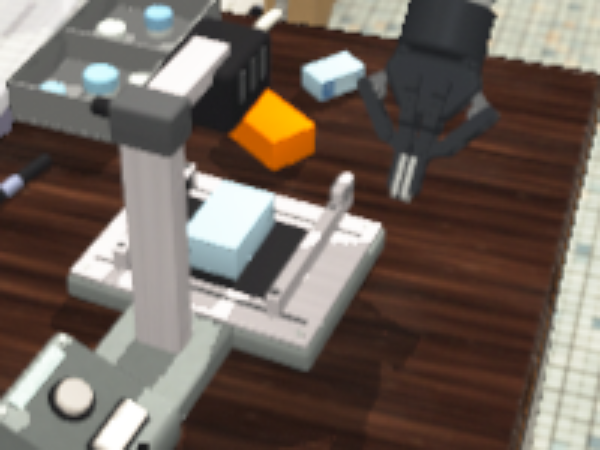

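Side view: the carton is on the stage (230,228), the tab is at (342,188) and the shut fingertips are in front of it at (402,195). Now I lower and start pushing.

```bash
python3 -m creep '{"delta_pos":[[0.6,0,0.6],[1.2,0,1.2],[1.2,1,1.2],[1.2,2,1.2],[1.2,2.6,1.2],[1.2,3,1.2],[1.2,3.4,1.2],[1.2,3.8,1.2],[1.2,4.2,1.2],[1.2,4.4,1.2]],"dr":[[0,0,0],[0,0,0],[0,0,0],[0,0,0],[0,0,0],[0,0,0],[0,0,0],[0,0,0],[0,0,0],[0,0,0]]}' && python3 -m creep '{"delta_pos":[[0,0.3,0],[0,0.6,0],[0,0.9,0],[0,1.2,0],[0,1.5,0],[0,1.7,0],[0,1.7,0]],"dr":[[0,0,0],[0,0,0],[0,0,0],[0,0,0],[0,0,0],[0,0,0],[0,0,0]]}'
python3 - <<'E'
from h import *;from rig import manip
st=manip.get_state();print(tool(st,stw(-.0515,-.08,.046)).round(2))
E
```

```text
clock: 12.95
position: [0.4738, -0.1315, 0.0494]
ee_rot: [0.282, 0.675, 0.605, -0.314]
contact_force: [-1.9, -2.1, 1.6]
width: 0.0001
clock: 13.65
position: [0.4914, -0.1334, 0.0493]
ee_rot: [0.283, 0.675, 0.605, -0.314]
contact_force: [-1.3, -0.2, 0.6]
width: -0.0003
[0.3  1.22 0.15]
```

```bash
python3 -m creep '{"delta_pos":[[0.05,0.2,0],[0.1,0.4,0],[0.1,0.6,0.1],[0.1,0.7,0.1],[0.1,0.7,0.1]],"dr":[[0,0,0],[0,0,0],[0,0,0],[0,0,0],[0,0,0]]}'
python3 - <<'E'
from h import *;from rig import manip
w=manip.get_image("wrist");s=manip.get_image("side");cv2.imwrite('pics/p6.png',np.hstack([w["pixels"][100:],cv2.resize(s["pixels"][120:270,220:350],(246,284))]))
st=manip.get_state();print(st['contact_force'],(st['position']))
c,q=np.cos(YAW),np.sin(YAW)
for n,i in(('w',w),('s',s)):
    X=cloud(i);d=X[...,:2]-S0;x=c*d[...,0]+q*d[...,1];y=-q*d[...,0]+c*d[...,1];ok=(i["depth"]>0)&(abs(X[...,2]-.0545)<.004)&(y>-.035)&(y<.06)
    for lo,hi in((-.09,-.024),(.027,.09)):
        m=ok&(x>lo)&(x<hi);print(n,lo,m.sum(),np.percentile(x[m],[5,50,95]).round(4) if m.any() else '')
    m=(i["depth"]>0)&(abs(X[...,2]-.066)<.004)&(abs(x)<.04)&(abs(y)<.06)
    if m.sum()>20:print('carton',m.sum(),cv2.minAreaRect(np.stack([x[m],y[m]],1).astype(np.float32)))
E
```

```text
clock: 14.15
position: [0.4979, -0.1339, 0.0479]
ee_rot: [0.282, 0.675, 0.605, -0.314]
contact_force: [-1.6, 1.4, 0.3]
width: 0.0003
[-1.11884017  2.10041859  0.87936536] [ 0.49783102 -0.13409686  0.04781052]
w -0.09 2723 [-0.0414 -0.036  -0.0301]
w 0.027 1909 [0.033  0.0369 0.0411]
carton 11438 ((0.0011641457676887512, -9.425729513168335e-05), (0.050761740654706955, 0.0811472237110138), 0.37859541177749634)
s -0.09 141 [-0.0437 -0.0366 -0.0253]
s 0.027 31 [0.0304 0.035  0.0385]
carton 366 ((-0.0007801540195941925, 0.0018651299178600311), (0.05090639740228653, 0.08257535845041275), 0.11582290381193161)
```

View pics/p6.png

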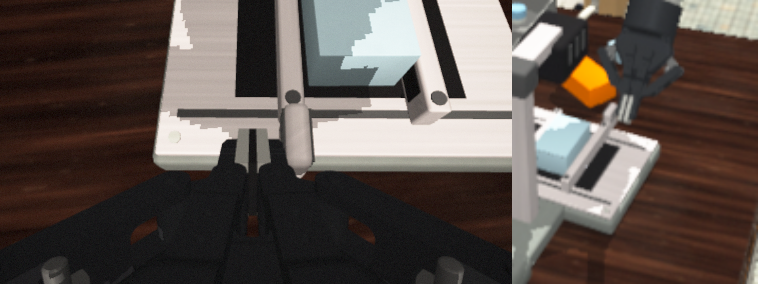

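The stops are closing, with inner faces now at about ±30 mm, so roughly 5 mm remains. I keep pushing the tab with the fingers.

```bash
python3 -m creep '{"delta_pos":[[0,0.1,0],[0,0.2,0],[0,0.3,0],[0,0.4,0],[0,0.45,0],[0,0.45,0]],"dr":[[0,0,0],[0,0,0],[0,0,0],[0,0,0],[0,0,0],[0,0,0]]}'; python3 -m creep '{"delta_pos":[[0,0.05,0],[0,0.1,0],[0,0.1,0]],"dr":[[0,0,0],[0,0,0],[0,0,0]]}'
```

```text
clock: 14.85
position: [0.5022, -0.1347, 0.0478]
ee_rot: [0.282, 0.675, 0.605, -0.314]
contact_force: [-3.5, 1.4, -0.3]
width: 0.0002
clock: 15.15
position: [0.5029, -0.1348, 0.0478]
ee_rot: [0.282, 0.675, 0.605, -0.314]
contact_force: [-3.7, 1.9, 0.4]
width: 0.0002
```

```bash
python3 -m creep '{"delta_pos":[[0,0.05,0],[0,0.1,0],[0,0.1,0]],"dr":[[0,0,0],[0,0,0],[0,0,0]]}'; python3 -m creep '{"delta_pos":[[0,0.05,0],[0,0.1,0],[0,0.1,0]],"dr":[[0,0,0],[0,0,0],[0,0,0]]}'; python3 -m creep '{"delta_pos":[[0,0.05,0],[0,0.1,0],[0,0.1,0]],"dr":[[0,0,0],[0,0,0],[0,0,0]]}'
```

```text
clock: 15.45
position: [0.503, -0.1347, 0.0478]
ee_rot: [0.282, 0.674, 0.606, -0.315]
contact_force: [-6.1, 0.8, 0.9]
width: 0.0002
clock: 15.75
position: [0.503, -0.1347, 0.0479]
ee_rot: [0.282, 0.673, 0.607, -0.315]
contact_force: [-7.8, 0.9, 1.7]
width: -0.0001
clock: 16.05
position: [0.503, -0.1347, 0.0478]
ee_rot: [0.281, 0.673, 0.607, -0.315]
contact_force: [-10.0, -0.8, 3.8]
width: -0.0
```

It has stalled with rising force (10 N), so the stops have closed. I back off, raise and check.

```bash
python3 -m creep '{"delta_pos":[[0,-0.7,0],[0,-1.5,0],[0,-3,0],[0,-5,0],[-1,-6,-1],[-3,-6,-2.5],[-5.5,-6,-4.6],[-8,-6,-6.7],[-10.5,-6,-8.8],[-11,-6,-9.2]],"dr":[[0,0,0],[0,0,0],[0,0,0],[0,0,0],[0,0,0],[0,0,0],[0,0,0],[0,0,0],[0,0,0],[0,0,0]]}'
cat > chk.py <<'E'
from h import *;from rig import manip
c,q=np.cos(YAW),np.sin(YAW)
for n in("wrist","side"):
    i=manip.get_image(n)
    X=cloud(i);d=X[...,:2]-S0;x=c*d[...,0]+q*d[...,1];y=-q*d[...,0]+c*d[...,1];ok=(i["depth"]>0)&(abs(X[...,2]-.0545)<.003)&(y>-.06)&(y<.06)
    for lo,hi in((-.09,-.023),(.025,.09)):
        m=ok&(x>lo)&(x<hi);print(n,lo,m.sum(),np.percentile(x[m],[5,50,95]).round(4) if m.any() else '')
    m=(i["depth"]>0)&(abs(X[...,2]-.066)<.004)&(abs(x)<.04)&(abs(y)<.06)
    if m.sum()>20:print('carton',m.sum(),cv2.minAreaRect(np.stack([x[m],y[m]],1).astype(np.float32)))
E
python3 chk.py
python3 - <<'E'
from h import *;from rig import manip
st=manip.get_state();x=np.array([-1,0]) 
print(st['position'],st['qpos'].round(2))
n=np.array([-np.sin(np.radians(25)),0,np.cos(np.radians(25))])
c,q=np.cos(YAW),np.sin(YAW);N=np.array([c*n[0],q*n[0],n[2]])
# tool x = -N ; jaws along station y
ys=np.array([-q,c,0]);
M=np.stack([-N,ys,np.cross(-N,ys)],1)
for h in(.12,):
    for nm,xs,z in(('bar',-.0275,.0545),('round',.0105,.071)):
        p=stw(xs,.2325,z)+h*N;print(nm,p.round(3));go(st,p,M,nm)
# straight up then across
D=pickle.load(open('im0.pkl','rb'))
for k in D:
  X=cloud(D[k]);d=X[...,:2]-S0;x=c*d[...,0]+q*d[...,1];y=-q*d[...,0]+c*d[...,1]
  # top face heights above nominal panel plane z=30+tan25*(x+50)
  g=X[...,2]-(.030+np.tan(np.radians(25))*(x+.05))
  for nm,x0,r in(('bar',-.0275,.006),('round',.0105,.007)):
    m=(abs(x-x0)<r)&(abs(y-.2325)<.009)&(X[...,2]>.03);print(k,nm,m.sum(),(np.percentile(g[m],[10,50,90])*1000).round(1),'z',np.median(X[...,2][m]).round(4))
E
```

```text
clock: 17.05
position: [0.4476, -0.1298, 0.1953]
ee_rot: [0.286, 0.675, 0.603, -0.314]
contact_force: [1.1, -0.2, 0.7]
width: -0.0003
wrist -0.09 1498 [-0.0366 -0.0311 -0.0249]
wrist 0.025 906 [0.0258 0.0323 0.0362]
carton 4116 ((0.00016281940042972565, 0.000570252537727356), (0.08054386079311371, 0.05057403817772865), 89.65347290039062)
side -0.09 127 [-0.0391 -0.0322 -0.0262]
side 0.025 22 [0.0267 0.0315 0.0334]
carton 365 ((-0.0022640805691480637, 0.0038843564689159393), (0.08177923411130905, 0.05049717798829079), 89.51592254638672)
[ 0.44668372 -0.12942876  0.19265283] [-0.84  0.34  1.74  0.5   1.57 -0.86]
bar [0.511 0.18  0.163]
bar dpos [ 22.39   2.98 -22.22] dr [-1.628 -0.876 -0.216] deg 106.7
bar dpos [ 22.39   2.98 -22.22] dr [ 1.33  -0.207  0.84 ] deg 90.9
round [0.548 0.175 0.18 ]
round dpos [ 21.14   6.78 -23.28] dr [-1.628 -0.876 -0.216] deg 106.7
round dpos [ 21.14   6.78 -23.28] dr [ 1.33  -0.207  0.84 ] deg 90.9
top bar 26 [10.8 13.1 15.6] z 0.0536
top round 32 [ 8.4 13.  17.1] z 0.0712
side bar 41 [ 8.3 10.2 11.8] z 0.0506
side round 43 [ 8.   9.5 12. ] z 0.0679
```

The stops are closed (bar centres ±31 mm, inner faces ±25 mm) and the carton is centred within 1 mm. Next, the key waypoints with the tool along the panel normal and the jaws along the slope.

```bash
cat >> h.py <<'E'
_c,_q=np.cos(YAW),np.sin(YAW);_a=np.radians(25)
def s2w(v):return np.array([_c*v[0]-_q*v[1],_q*v[0]+_c*v[1],v[2]])
N=s2w([-np.sin(_a),0,np.cos(_a)]);UP=s2w([np.cos(_a),0,np.sin(_a)]);MK=np.stack([-N,UP,np.cross(-N,UP)],1)
BAR=stw(-.0275,.2325,.052);RND=stw(.0105,.2325,.0695)
E
python3 - <<'E'
from h import *;from rig import manip
st=manip.get_state();go(st,[.43,.05,.22],MK,'A');print(BAR,RND)
d=pickle.load(open('im0.pkl','rb'))['top'];print('standing',ray(d,(152,212),.078),cloud(d)[207:215,148:158,2].max())
E
```

```text
A dpos [  9.2   -3.6  -15.32] dr [-0.152 -0.684  0.414] deg 46.6
A dpos [  9.2   -3.6  -15.32] dr [2.757 0.604 0.999] deg 171.5
[0.5609664  0.17410805 0.052     ] [0.5987477  0.17003704 0.0695    ]
standing [0.44244465 0.24852266 0.078     ] 0.08343058611832149
```

```bash
python3 -m creep '{"delta_pos":[[0.3,-0.7,-1],[1.2,-1,-2.5],[2.1,-1.3,-4],[3.1,-1.7,-5.6],[4.2,-2,-7.3],[5.2,-2.3,-9],[6.2,-2.6,-10.6],[7.2,-2.9,-12.2],[8.2,-3.3,-13.8],[9.2,-3.6,-15.3]],"dr":[[-0.01,-0.04,0.024],[-0.03,-0.11,0.066],[-0.045,-0.19,0.115],[-0.06,-0.26,0.157],[-0.08,-0.34,0.206],[-0.09,-0.41,0.25],[-0.105,-0.48,0.29],[-0.12,-0.55,0.333],[-0.14,-0.62,0.375],[-0.152,-0.684,0.414]]}'
python3 - <<'E'
from h import *;from rig import manip
st=manip.get_state();go(st,BAR+.10*N,MK,'B');print(st['qpos'].round(2))
E
```

```text
clock: 18.15
position: [0.4277, 0.0488, 0.2175]
ee_rot: [0.572, 0.616, 0.352, -0.412]
contact_force: [0.3, -0.2, -0.7]
width: -0.0004
B dpos [ 10.1    3.86 -13.82] dr [-0.002 -0.007  0.009] deg 0.7
B dpos [ 10.1    3.86 -13.82] dr [3.14  0.014 0.011] deg 179.9
[-0.03 -0.15  2.1  -0.04  0.77  0.1 ]
```

```bash
python3 -m creep '{"delta_pos":[[0,0,-1],[0,0,-3],[0,0,-5.5],[0.5,0.2,-8],[1.5,0.7,-10.5],[3,1.5,-12.5],[5,2.4,-13.6],[7,3.3,-13.8],[9,3.9,-13.8],[10.1,3.9,-13.8]],"dr":[[0,-0.007,0.009],[0,-0.007,0.009],[0,-0.007,0.009],[0,-0.007,0.009],[0,-0.007,0.009],[0,-0.007,0.009],[0,-0.007,0.009],[0,-0.007,0.009],[0,-0.007,0.009],[0,-0.007,0.009]]}'
python3 - <<'E'
from h import *;from rig import manip
s=manip.get_image("side");w=manip.get_image("wrist")
st=manip.get_state();go(st,BAR+.012*N,MK,'bar+12mm');print(st['position'])
a=cv2.resize(s["pixels"][170:310,140:290],(420,392))
cv2.imwrite('pics/p7.png',np.hstack([a,cv2.resize(w["pixels"],(380,392))]))
P=cloud(w);d=P[...,:2]-S0;x=_c*d[...,0]+_q*d[...,1] if 0 else np.cos(YAW)*d[...,0]+np.sin(YAW)*d[...,1];y=-np.sin(YAW)*d[...,0]+np.cos(YAW)*d[...,1]
h=(P-BAR)@N
hsv=cv2.cvtColor(w["pixels"],cv2.COLOR_BGR2HSV)
m=(w["depth"]>0)&(abs(y-.2325)<.045)&(abs(x)<.05)&(hsv[...,2]>150)&(hsv[...,1]<60)&(h>-.012)&(h<.01)
n,l,stt,_=cv2.connectedComponentsWithStats(m.astype(np.uint8))
for i in range(1,n):
    if stt[i,4]>150:k=l==i;print(stt[i],'centre st',x[k].mean().round(4),y[k].mean().round(4),P[k].mean(0).round(4),'h',np.median(h[k]).round(4))
E
```

```text
clock: 19.15
position: [0.5205, 0.1773, 0.1411]
ee_rot: [0.574, 0.616, 0.348, -0.413]
contact_force: [-0.7, -0.4, -0.7]
width: -0.0002
bar+12mm dpos [ 8.62  0.08 -0.19] dr [-0.002  0.001  0.006] deg 0.4
bar+12mm dpos [ 8.62  0.08 -0.19] dr [ 3.14e+00  9.00e-03 -1.00e-03] deg 179.9
[0.51926586 0.17680017 0.14088163]
[225 132  12  34 153] centre st -0.0389 0.2646 [0.5531 0.2072 0.0359] h -0.0098
[ 325  132   31   94 1386] centre st 0.0413 0.2431 [0.6305 0.1772 0.0729] h -0.0101
[ 242  157   25   58 1403] centre st -0.0264 0.2374 [0.5626 0.1789 0.0524] h 0.0
[227 166  29  72 706] centre st -0.0358 0.2141 [0.5508 0.1567 0.0374] h -0.0097
[291 171  32  32 788] centre st 0.0103 0.2366 [0.599  0.1741 0.0698] h 0.0001
```

View pics/p7.png

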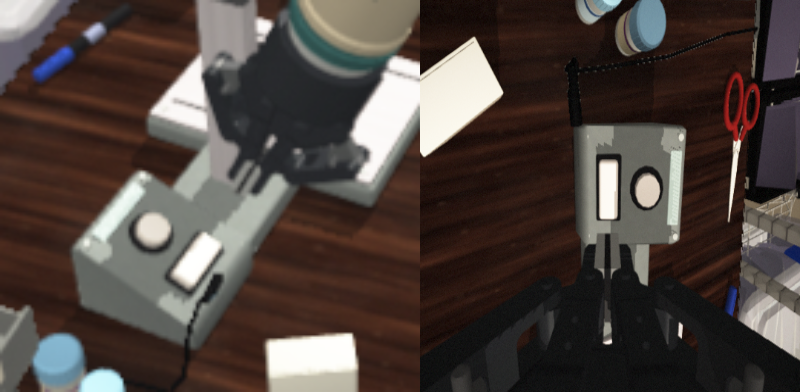

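Both views agree: bar key at about (607,188) in the wrist half and round key at about (647,190). Depth puts both tops where I expected them, with height error near 0. I approach the bar key and then press.

```bash
python3 -m creep '{"delta_pos":[[1,0.1,-0.2],[2.5,0.1,-0.4],[4.5,0.1,-0.4],[6.5,0.1,-0.4],[8,0.1,-0.4],[8.6,0.1,-0.4],[8.6,0.1,-0.4],[8.6,0.1,-0.4]],"dr":[[0,0,0],[0,0,0],[0,0,0],[0,0,0],[0,0,0],[0,0,0],[0,0,0],[0,0,0]]}'
python3 - <<'E'
from h import *;from rig import manip
st=manip.get_state();p=np.array([.562,.1765,.0523]);print(tool(st,p))
E
```

```text
clock: 20.05
position: [0.5585, 0.178, 0.0671]
ee_rot: [0.574, 0.617, 0.347, -0.411]
contact_force: [0.2, 0.4, -0.2]
width: -0.0002
[ 1.4926711  -0.29233443  0.11630664]
```

```bash
python3 -m creep '{"delta_pos":[[0.4,-0.2,0.1],[0.8,-0.25,0.1],[1.2,-0.25,0.1],[1.5,-0.25,0.1],[1.6,-0.25,0.1],[1.7,-0.25,0.1],[1.7,-0.25,0.1]],"dr":[[0,0,0],[0,0,0],[0,0,0],[0,0,0],[0,0,0],[0,0,0],[0,0,0]]}' && python3 -m creep '{"delta_pos":[[0.1,0,0],[0.2,0,0],[0.2,0,0]],"dr":[[0,0,0],[0,0,0],[0,0,0]]}'
```

```text
clock: 20.75
position: [0.5631, 0.1763, 0.05]
ee_rot: [0.574, 0.617, 0.348, -0.411]
contact_force: [-2.1, -1.1, 3.5]
width: 0.0001
clock: 21.05
position: [0.564, 0.1763, 0.0482]
ee_rot: [0.574, 0.617, 0.348, -0.411]
contact_force: [-2.9, 0.4, 3.1]
width: 0.0
```

```bash
python3 -m creep '{"delta_pos":[[0.1,0,0],[0.1,0,0]],"dr":[[0,0,0],[0,0,0]]}'; python3 -m creep '{"delta_pos":[[0.1,0,0],[0.1,0,0]],"dr":[[0,0,0],[0,0,0]]}'; python3 -c "
from h import *;from rig import manip
st=manip.get_state();print('height above bar top mm',(st['position']-[.562,.1765,.0523])@N*1000,st['contact_force']@N)"
```

```text
clock: 21.25
position: [0.564, 0.1762, 0.048]
ee_rot: [0.574, 0.617, 0.347, -0.411]
contact_force: [-6.6, 0.3, 11.1]
width: 0.0003
clock: 21.45
position: [0.5641, 0.1762, 0.0479]
ee_rot: [0.574, 0.617, 0.347, -0.411]
contact_force: [-11.6, 0.9, 18.4]
width: 0.0002
height above bar top mm -4.921010883708749 21.569145330567114
```

The bar key has bottomed (4.9 mm travel, about 21 N). I release, then go to the round key.

```bash
python3 -m creep '{"delta_pos":[[-0.5,0,0],[-1.2,0,0],[-2,0,0],[-2.7,0.2,0],[-2.8,1.5,0],[-2.8,3,0],[-2.8,4,0],[-2.8,4.1,0],[-2.8,4.1,0],[-2.8,4.1,0]],"dr":[[0,0,0],[0,0,0],[0,0,0],[0,0,0],[0,0,0],[0,0,0],[0,0,0],[0,0,0],[0,0,0],[0,0,0]]}'
python3 - <<'E'
from h import *;from rig import manip
st=manip.get_state();p=np.array([.5985,.1725,.0697]);print(tool(st,p))
w=manip.get_image("wrist");P=cloud(w);h=(P-BAR)@N;v=(P-BAR)@UP;y=(P-BAR)@np.cross(N,UP)
m=(w["depth"]>0)&(abs(v)<.006)&(abs(y)<.018);print('bar h',m.sum(),np.percentile(h[m],[20,50,80]).round(4) if m.any() else '')
E
```

```text
clock: 22.45
position: [0.5889, 0.1731, 0.0883]
ee_rot: [0.574, 0.616, 0.348, -0.412]
contact_force: [-0.9, -0.4, -0.6]
width: -0.0001
[ 2.08833536  0.08590827 -0.04076491]
bar h 6961 [0.0785 0.0964 0.1031]
```

```bash
python3 -m creep '{"delta_pos":[[0.5,0.05,0],[1.1,0.05,0],[1.7,0.05,0],[2,0.05,0],[2.2,0.05,0],[2.3,0.05,0],[2.4,0.05,0],[2.5,0.05,0],[2.6,0.05,0],[2.6,0.05,0]],"dr":[[0,0,0],[0,0,0],[0,0,0],[0,0,0],[0,0,0],[0,0,0],[0,0,0],[0,0,0],[0,0,0],[0,0,0]]}'; python3 -m creep '{"delta_pos":[[0.1,0,0],[0.1,0,0]],"dr":[[0,0,0],[0,0,0]]}'; python3 -m creep '{"delta_pos":[[0.1,0,0],[0.1,0,0]],"dr":[[0,0,0],[0,0,0]]}';python3 -c "
from h import *;from rig import manip
st=manip.get_state();print('height above round top mm',(st['position']-[.5985,.1725,.0697])@N*1000,st['contact_force']@N)"
```

```text
clock: 23.5
position: [0.6008, 0.172, 0.0654]
ee_rot: [0.574, 0.617, 0.348, -0.412]
contact_force: [-5.0, -0.1, 2.8]
width: -0.0001
clock: 23.7
position: [0.6009, 0.172, 0.0653]
ee_rot: [0.574, 0.617, 0.348, -0.412]
contact_force: [-8.6, 0.1, 8.9]
width: 0.0002
clock: 23.9
position: [0.601, 0.172, 0.0652]
ee_rot: [0.574, 0.617, 0.347, -0.411]
contact_force: [-13.0, 0.3, 16.6]
width: -0.0001
height above round top mm -5.166297542929799 20.55451964140605
```

The round key has bottomed too (5.2 mm, about 20 N). I release, withdraw and check.

```bash
python3 -m creep '{"delta_pos":[[-0.5,0,0],[-1.2,0,0],[-2.2,0,0],[-3.8,0,0],[-5.5,0,0],[-7.5,0,0],[-9.5,0,0],[-11.5,0,0],[-12.5,0,0],[-12.5,0,0]],"dr":[[0,0,0],[0,0,0],[0,0,0],[0,0,0],[0,0,0],[0,0,0],[0,0,0],[0,0,0],[0,0,0],[0,0,0]]}'; python3 chk.py
python3 - <<'E'
from h import *;from rig import manip
s=manip.get_image("side");w=manip.get_image("wrist");cv2.imwrite('pics/p8.png',np.hstack([s["pixels"][100:350,130:400],cv2.resize(w["pixels"],(333,250))]))
P=cloud(w);h=(P-BAR)@N;v=(P-BAR)@UP;y=(P-BAR)@np.cross(N,UP)
for n,v0 in(('bar',0),('round',.041)):
    m=(w["depth"]>0)&(abs(v-v0)<.006)&(abs(y)<.01)&(h<.02);print(n,m.sum(),np.percentile(h[m],[20,50,80]).round(4) if m.any() else '')
print(manip.get_state()['contact_force'])
E
```

```text
clock: 24.9
position: [0.5505, 0.178, 0.1792]
ee_rot: [0.574, 0.618, 0.347, -0.41]
contact_force: [0.6, -0.1, -0.9]
width: 0.0001
wrist -0.09 0 
wrist 0.025 0 
side -0.09 84 [-0.0393 -0.0329 -0.0265]
side 0.025 0 
carton 61 ((-0.0205449927598238, -0.004927266389131546), (0.014299251139163971, 0.06422542780637741), 1.070784568786621)
bar 326 [-0.0003  0.0002  0.0008]
round 308 [-0.0004  0.0002  0.0006]
[-0.07700672  0.21965491 -0.78272857]
```

View pics/p8.png

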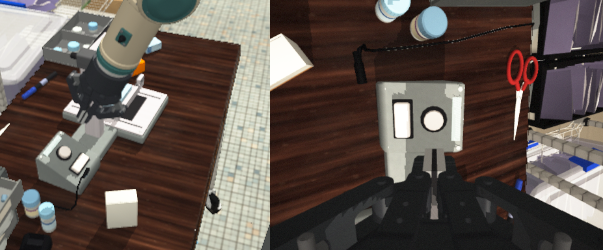

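Both keys are back up, at wrist view (402,118) and (433,120). The front stop is still closed, the bystanders are in place and the arm is clear. Handing in.

```bash
python3 -c "
from rig import manip
print(manip.sign_off())"
```

```text
the job is handed in; nothing more can be done
None
```

The carton is booked in and the job is handed in, finished at about 25 s of the 67 s allowed. I picked up the larger pale-blue carton and laid it on the inlay. I then pushed the thumb tab until the stops closed, pressed the bar key, let it come up, and pressed the round key.

**Last checks:**
- **Stops and carton:** after I backed off the tab, the stops' inner faces stood at about ±25 mm. The wrist camera put the carton within 0.6 mm of centre. The side camera read it 2 to 4 mm off, but from only a few pixels.
- **Keys:** the bar key bottomed at 4.9 mm and the round key at 5.2 mm, each with about 20 N. Both measured fully up again afterwards. I could not see the bar key come up before I pressed the round key, because the fingers hid it; the arm had already lifted clear of it.
- **Forces and clearance:** contact forces were about 22 N at most. I saw no sign of touching the reader, the standing carton or the vials.
- **Not confirmed:** in the final view the arm hid most of the carton. Only the front stop could be re-measured, still closed; the carton reading there was partial and not usable. Nothing touched the carton after the earlier good reading.

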